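Seal the vacuum receiver and start the clamping pump

ROBOT

A 6-joint arm with a two-finger parallel gripper is mounted at the origin on the work surface. World frame = base frame: x ahead of the robot, y to its left, z up, the work surface at z = 0. Lengths are in m, angles in degrees, forces in N, time in s.
With the tool pointing down it reaches from about 0.35 to 0.875 m from the base axis. Payload 4.2 kg.
Tool frame: the origin (TCP) lies midway between the tips of the shut fingers; the grasp point (between the pads) lies 19 mm behind it; z points along the fingers, y is the line along which they close (so a half turn about z gives the same grasp; the last joint's range is limited). The gripper opens to 87 mm and grips with 3 to 60 N. Pads are 19 mm wide; open, the fingers measure 117 mm over their backs; the gripper's body (75 mm by 190 mm) begins 51 mm behind the grasp point.
Start: joints at [-62.361, 22.042, 0.453, 0, -68.411, -14.817], TCP at [0.139, -0.609, 0.223] pointing down, gripper open.
Joint ranges: [-179.83, 179.83], [-69.29, 118.12], [-61.27, 80.66], [-181.25, 117.63], [-171.15, -9.14], [-177.46, 177.46]. Speed limits (degrees/s): [159.86, 159.86, 180, 180, 180, 180].

INTERFACE

Orientations are given as a 3x3 rotation matrix whose columns are the frame's x, y, z axes.
In Python, from station import sense, capture, camera_params, finish_job gives the robot as it stands.
- The arm moves only by the tool drive_tool, never from a script. Its argument "rows" is a list of rows, each an object of numbers: "tx", "ty", "tz": the shift along the tool's x, y, z in cm; "ax", "ay", "az": the turn, a rotation vector about the tool's x, y, z in rad; "claw": the finger opening in cm, from 0 to 8.7. In form: [{"tx": .., "ty": .., "tz": .., "ax": .., "ay": .., "az": .., "claw": ..}, ...]. A call has 1 to 10 rows; each row shifts and turns the commanded pose from where the row before left it, along the tool's axes as they then stand; what a row does not reach is not made up. A row lasts 1/12 s, in which the tool goes at most 41.7 mm and 7.16 degrees, less where a joint would pass 70% of its speed; a pose out of reach is approached as far as the arm can. A call with a gripper value outside its range is refused whole. The fingers move at their own pace and stop on an object; the grip force is fixed at half the most. Time passes only in rows, so rows that do not move let the fingers close. It gives the time, the measured TCP pose, the force, the opening and the grip force at its end, in the units of the state.
- sense(): the state, without advancing time (a new reading comes with each control period).
- capture(name): name is "scene" or "top" or "wrist"; returns (picture, depth): 384x512x3 uint8, red, green, blue; 384x512 float32, m along the optical axis (not along the pixel's ray), 0 where there is no reading.
- camera_params(name): a dict with "intrinsics" (3x3 intrinsics, pixels), "R" (3x3) and "t" (3): a world point X has camera coordinates R X + t; the wrist camera has in their place "tool_from_camera" (4x4, takes a point from camera to tool coordinates, whose origin is the TCP and whose axes are the flange's). Camera axes: x right, y down, z forward; pixel columns grow to the right and rows downward; lengths in m; the calibration is good to about 2 mm. A picture is of the moment at which its call begins: read the wrist's pose just before it. camera_params takes no time and is no camera call.
- finish_job(): hands the job in; it is judged then, once.
The state is a dict: "time_s": time; "joints": joint angles; "joint_velocities": joint speeds; "effort": joint torques, N m; "tcp_pos": TCP position; "ee_rot": TCP orientation; "wrist_force": force on the tool from outside, world axes, zero at the start; "moment": the same for the moment, N m; "gripper_width": opening from 0.0 (shut) to 1.0 (fully open); "gripper_force": force on a finger pad.
Only numpy, scipy, OpenCV 4.12 (cv2) and the standard library are available. Lean on these libraries where they do the work, as an engineer would, in place of code of your own. Each camera call takes 0.05 s, during which the arm holds its last target. There are 200 camera calls.

TASK

Lift the wooden push block off the control box and set it down gently, upright and lengthwise, on the black rubber mat, and swing both cam arms of the metal cap down together, never one alone, until they hang straight down, flat along the cap's sides. Only when both are done, start the vacuum pump: press the cross-shaped key, then the long bar-shaped key, then the round key, one at a time, each fully down and let up again. Leave the square key alone, and leave the bottle, jar, tin and offcut standing where they are.

Things in the scene. Friction and masses are not known exactly. Their poses are not given: they have to be found in the camera images.
- console: Control box, fixed, left or right of the mat: grey box 150 (x) x 170 (y) x 45 mm high, black top. Dark steel rails 12 mm wide run along x at y = +-76 mm, their tops 67 mm above the bench. Between them four white keys stand 2 x 2, 62 mm apart in x and y, in any order. Origin: centre of the underside; x points away from the robot at yaw 0, z up.
- mat: Black rubber mat fixed flat on the bench, between the control box and the receiver: 240 (x) x 120 (y) x 6 mm. Origin: centre of its underside; x along its length.
- push_block_grip (a point): Centre of the handle of the loose wooden push block (0.3 kg): base 72 (x) x 190 (y) x 18 mm; handle bar 26 (x) x 120 (y) x 26 mm on two 22 mm posts at y = +-45 mm. The point is 53 mm above the underside, 35 mm above the base's top; y along the handle, z up. At the start the block lies across both rails of the control box, 5 mm above the key tops, hiding keys.
- receiver: Vacuum receiver: grey fixed box 140 (x) x 120 (y) x 35 mm high, on the other side of the mat from the control box, with an upright brass grooved adapter (34 mm diameter) at its centre, on which the cap sits. Origin: centre of the underside; same axes as the cap's.
- cap_hinge_mid (a point): Point on the axis of the aluminium cap, half-way between its two cam arm hinges, 118 mm above the bench. The cap (44 mm diameter, top 6 mm above this point) already sits fully home on the adapter and is fixed. z up; the left arm's hinge is 27 mm to +y, the right arm's 27 mm to -y; both swing in this y-z plane.
- cam_left (a joint): Left cam arm: steel, 15 mm wide, 9 mm thick, 64 mm long, a 28 mm cross-pin near its end. 0: points outward (+y), 20 degrees above level; grows swinging down; 1.92 rad: straight down, locked. Starts at 0 to 0.7; stiff hinge (0.06 N m), stays where left. When both are down they measure 63 mm over their outer faces, ends 54 mm above the bench.
- cam_right (a joint): Right cam arm, the mirror image of the left one (points to -y); same values.
- cam_left_tip (a point): Outer end of the left cam arm, 62 mm from its hinge.
- cam_right_tip (a point): Outer end of the right cam arm, 62 mm from its hinge.
- glue: White glue bottle with black cap, 56 mm diameter, 150 mm high, standing about 130 mm behind the cap (receiver side). Origin: centre of its underside. Bystander.
- jar: Small amber jar, 56 mm diameter, 65 mm high, about 125 mm in front of the cap on the robot's side. Origin: centre of its underside. Bystander.
- tin: Steel tin with paper label, 64 mm diameter, 110 mm high, standing about 135 mm behind the centre of the control box. Origin: centre of its underside. Bystander.
- offcut: Dark hardwood offcut 45 (x) x 130 (y) x 40 mm, lying about 125 mm in front of the centre of the control box, on the robot's side. Origin: centre of its underside. Bystander.
- key_cross_top (a point): Centre of the top face of the key. Cross-shaped key, two crossed bars 46 x 16 mm, white plastic; its top stands 16 mm above the control box's top, 62 mm above the bench, when up.
- key_cross (a joint): Travel of the same key in m: 0 up, 0.007 fully down (pressed straight down; counts as fully down from 5.5 mm). Sprung: starts to move at 1.5 N, fully down at 5 N, springs back.
- key_bar_top (a point): Centre of the top face of the key. Long bar-shaped key, 52 (along the box's x) x 18 mm, white plastic; its top stands 16 mm above the control box's top, 62 mm above the bench, when up.
- key_bar (a joint): Travel of the same key in m: 0 up, 0.007 fully down (pressed straight down; counts as fully down from 5.5 mm). Sprung: starts to move at 1.5 N, fully down at 5 N, springs back.
- key_round_top (a point): Centre of the top face of the key. Round key, 38 mm diameter, white plastic; its top stands 16 mm above the control box's top, 62 mm above the bench, when up.
- key_round (a joint): Travel of the same key in m: 0 up, 0.007 fully down (pressed straight down; counts as fully down from 5.5 mm). Sprung: starts to move at 1.5 N, fully down at 5 N, springs back.
- key_square_top (a point): Centre of the top face of the key. Square key, 34 x 34 mm (not to be pressed), white plastic; its top stands 16 mm above the control box's top, 62 mm above the bench, when up.
- key_square (a joint): Travel of the same key in m: 0 up, 0.007 fully down (pressed straight down; counts as fully down from 5.5 mm). Sprung: starts to move at 1.5 N, fully down at 5 N, springs back.
Not all that is in view belongs to the job. What is shaped like the receiver but purple is not meant. What is shaped like the part that bears push_block_grip but pink is not meant.

How it is judged (in metres and radians):
On the way, in this order (a step that is already met when the one before it is completed fails the run):
1. the push block stands on the mat and both cam arms are down (in either order) (x of push_block_grip in the frame of mat between -0.04 and 0.04 m and y of push_block_grip in the frame of mat between -0.032 and 0.032 m and z of push_block_grip in the frame of mat below 0.064 m and angle between push_block_grip's own z axis and vertical below 0.1 rad and angle between the y axis of push_block_grip and the x axis of mat, either way round below 0.3 rad and value of joint each of cam_left, cam_right above 1.78 rad and linear speed of push_block below 0.03 m/s), for 0.2 s.
2. the cross-shaped key is fully down, the other keys up (value of joint key_cross above 0.0055 m and value of joint each of key_bar, key_round, key_square below 0.002 m and x of push_block_grip in the frame of mat between -0.04 and 0.04 m and y of push_block_grip in the frame of mat between -0.032 and 0.032 m and z of push_block_grip in the frame of mat below 0.064 m and angle between push_block_grip's own z axis and vertical below 0.1 rad and angle between the y axis of push_block_grip and the x axis of mat, either way round below 0.3 rad and value of joint each of cam_left, cam_right above 1.78 rad), for 0.05 s.
3. the bar-shaped key is fully down, the other keys up (value of joint key_bar above 0.0055 m and value of joint each of key_cross, key_round, key_square below 0.002 m and x of push_block_grip in the frame of mat between -0.04 and 0.04 m and y of push_block_grip in the frame of mat between -0.032 and 0.032 m and z of push_block_grip in the frame of mat below 0.064 m and angle between push_block_grip's own z axis and vertical below 0.1 rad and angle between the y axis of push_block_grip and the x axis of mat, either way round below 0.3 rad and value of joint each of cam_left, cam_right above 1.78 rad), for 0.05 s.
4. the round key is fully down, the other keys up (value of joint key_round above 0.0055 m and value of joint each of key_cross, key_bar, key_square below 0.002 m and x of push_block_grip in the frame of mat between -0.04 and 0.04 m and y of push_block_grip in the frame of mat between -0.032 and 0.032 m and z of push_block_grip in the frame of mat below 0.064 m and angle between push_block_grip's own z axis and vertical below 0.1 rad and angle between the y axis of push_block_grip and the x axis of mat, either way round below 0.3 rad and value of joint each of cam_left, cam_right above 1.78 rad), for 0.05 s.
At the end, for the whole second after the job is handed in: The push block stands upright (tilt under 0.1 rad) on the mat, its handle's centre within 40 mm along and 32 mm across of the mat's centre and its length within 0.3 rad of the mat's; both cam arms are at 1.78 rad or more; all four keys are up (under 1.5 mm) and everything is at rest (x of push_block_grip in the frame of mat between -0.04 and 0.04 m and y of push_block_grip in the frame of mat between -0.032 and 0.032 m and z of push_block_grip in the frame of mat below 0.064 m and angle between push_block_grip's own z axis and vertical below 0.1 rad and angle between the y axis of push_block_grip and the x axis of mat, either way round below 0.3 rad and value of joint each of cam_left, cam_right above 1.78 rad and value of joint each of key_cross, key_bar, key_round, key_square below 0.0015 m and linear speed of push_block below 0.02 m/s); the robot touches nothing.
It fails at once if a key is pressed (over 2.5 mm) while a cam arm is not down (value of joint any of key_cross, key_bar, key_round, key_square above 0.0025 m and value of joint any of cam_left, cam_right below 1.7 rad).
It fails at once if the square key is pressed, or two keys are down at once (over 2.5 mm) (value of joint key_square above 0.0025 m or value of joint each of key_cross, key_bar above 0.0025 m or value of joint each of key_cross, key_round above 0.0025 m or value of joint each of key_cross, key_square above 0.0025 m or value of joint each of key_bar, key_round above 0.0025 m or value of joint each of key_bar, key_square above 0.0025 m or value of joint each of key_round, key_square above 0.0025 m).
It fails at once if one cam arm is swung down (past 1.55 rad) while the other is still up (under 0.9 rad) ((value of joint cam_left above 1.55 rad and value of joint cam_right below 0.9 rad) or (value of joint cam_right above 1.55 rad and value of joint cam_left below 0.9 rad)).
It fails at once if the push block is dropped (moves faster than 0.5 m/s with the fingers not touching it) (linear speed of push_block above 0.5 m/s and contact force between push_block and the fingers below 0.2 N).
It fails at once if the bottle, jar, tin or offcut is shifted over 30 mm or tipped (distance of any of glue, jar, tin, offcut from where it was at the start of the episode above 0.03 m or angle between any of glue, jar, tin, offcut's own z axis and vertical above 0.3 rad).
It also fails if it takes over 67 s, if anything falls off the work surface, if the arm or the gripper's body presses on something with over 40 N, if the wrist force passes 120 N, or if a joint passes its speed limit or range.

## Working session

There is one attempt and no reset: what is moved stays moved. The work goes in short steps, Python scripts to look and compute and a tool call to move; the robot and the scene stay as the last step left them, time stands still between calls to the robot, and variables do not carry over. Pictures are saved under pics/ and viewed, at most 10 in all, crops included, and the job is handed in when it is done.

Besides the shell and the picture viewer there is one more tool, called after "Call:" by a JSON object that holds its "method" and its "body", one argument or row to a line. drive_tool: Moves the arm, as the interface text tells. Its arguments: {"type":"object","properties":{"rows":{"type":"array"}},"required":["rows"]}

```bash
mkdir -p pics; cat > h.py <<'E'
import numpy as np, cv2
from station import sense, capture, camera_params, finish_job
def cloud(name):
    s=sense(); img,d=capture(name); p=camera_params(name); K=np.array(p["intrinsics"])
    v,u=np.mgrid[:384,:512]; C=np.stack([(u-K[0,2])/K[0,0]*d,(v-K[1,2])/K[1,1]*d,d],-1)
    if name=="wrist":
        T=np.array(p["tool_from_camera"]); X=C@T[:3,:3].T+T[:3,3]; X=X@np.array(s["ee_rot"]).T+np.array(s["tcp_pos"])
    else: X=(C-np.array(p["t"]))@np.array(p["R"])
    X[d==0]=np.nan
    return img,X
E
python3 - <<'E'
from h import *
for n in ("scene","top"):
    im,X=cloud(n); np.save(n+".npy",X); cv2.imwrite(f"pics/{n}0.png",cv2.resize(im[:,:,::-1],None,fx=1.5,fy=1.5))
E
ls pics; python3 -c "
from h import *;print(sense())"
```

```text
scene0.png
top0.png
{'time_s': 0.1, 'joints': array([-6.23611680e+01,  2.20848768e+01,  3.87781696e-01, -2.50403221e-02,
       -6.84126589e+01, -1.48175673e+01]), 'joint_velocities': array([ 0.14384241, -0.08745632,  0.09950329,  0.07689875,  0.01357   ,
       -0.03689215]), 'effort': array([-6.79236964e-04, -3.91689920e+01,  1.87933248e+01,  4.23189014e+00,
        1.34301532e-02, -7.32484204e-05]), 'tcp_pos': array([ 0.13859683, -0.60887908,  0.22158649]), 'ee_rot': array([[-9.75102792e-01, -2.21752715e-01, -5.28600770e-04],
       [-2.21753323e-01,  9.75100974e-01,  1.88547035e-03],
       [ 9.73309583e-05,  1.95574638e-03, -9.99998083e-01]]), 'wrist_force': array([ 0.10241907, -0.14235559,  0.57336952]), 'moment': array([-0.05483002, -0.04713673,  0.00141827]), 'gripper_force': 0.0, 'gripper_width': 0.9986238760910952}
```

View pics/top0.png

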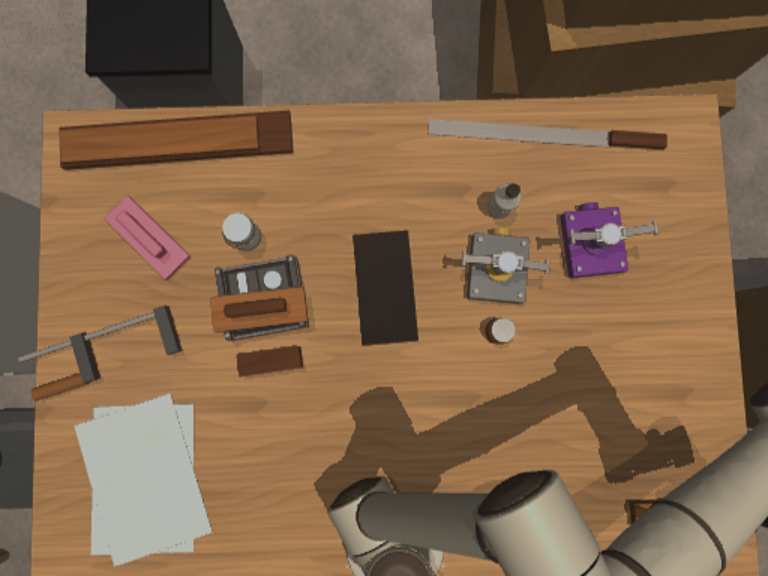

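View pics/scene0.png

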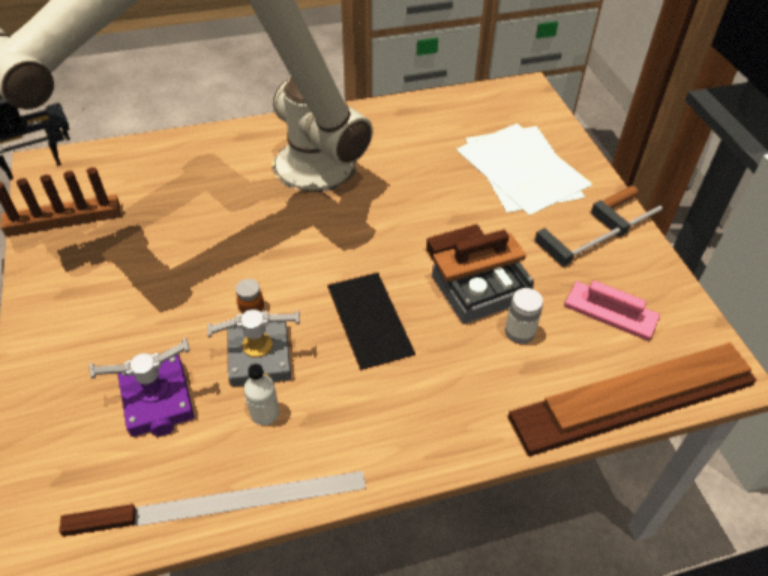

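Top view (768-wide): console around (262,297) on the left (+y), wood block on it with handle at (255,308). The bar key is at (242,283) and the round key at (272,280), with cross and square hidden. Mat corners are (354,234), (408,231), (418,341), (362,345); cap at (507,262) with its arm tips at (465,260) and (546,267).

```bash
python3 - <<'E'
from h import *
X=np.load("top.npy"); np.set_printoptions(precision=4,suppress=True)
def at(u,v,r=1):
    u=int(round(u/1.5));v=int(round(v/1.5)); return np.nanmedian(X[v-r:v+r+1,u-r:u+r+1].reshape(-1,3),0)
for n,u,v in [("bar",242,283),("round",272,280),("mat a",354,234),("mat b",408,231),("mat c",418,341),("mat d",362,345),("cap",507,262),("tipL",468,260),("tipR",543,266),("glue",512,190),("jar",502,330),("tin",238,230),("offcut",269,361)]: print(n,at(u,v))
v,u=np.mgrid[:384,:512]
def rect(name,u0,u1,v0,v1,z0,z1):
    m=(u*1.5>u0)&(u*1.5<u1)&(v*1.5>v0)&(v*1.5<v1)&(X[...,2]>z0)&(X[...,2]<z1)
    P=X[m]; c,s,a=cv2.minAreaRect((P[:,:2]*1000).astype(np.float32)); print(name,m.sum(),np.round(c,1),np.round(s,1),round(a,1),"z",np.median(P[:,2]))
rect("handle",205,315,285,335,.105,.14)
rect("base",205,315,270,345,.075,.095)
rect("console rails",205,315,250,345,.06,.073)
rect("consoleall",205,315,250,345,.03,.095)
rect("rec",455,540,228,310,.025,.045)
rect("cap",495,520,250,275,.117,.14)
rect("arms",440,560,240,285,.105,.17)
rect("jar",480,520,315,345,.05,.08)
rect("glue",480,530,175,225,.1,.17)
E
```

```text
bar [0.544  0.2998 0.0625]
round [0.549  0.239  0.0605]
mat a [0.6523 0.0679 0.0001]
mat b [ 0.6558 -0.0495  0.0006]
mat c [ 0.4186 -0.0639  0.0004]
mat d [0.4125 0.0576 0.0015]
cap [ 0.5652 -0.235   0.1248]
tipL [ 0.5746 -0.1601  0.115 ]
tipR [ 0.5591 -0.3103  0.1083]
glue [ 0.7032 -0.2453  0.1513]
jar [ 0.4342 -0.2312  0.0658]
tin [0.6475 0.2958 0.1118]
offcut [0.3834 0.2493 0.0397]
handle 374 [490.2 262.4] [ 26.6 119.9] 5.0 z 0.13247942644594257
base 1125 [490.  262.4] [ 72.6 189.5] 5.1 z 0.08477822002391777
console rails 341 [515.7 262.5] [148.3 183.6] 8.9 z 0.06475665742525864
consoleall 2465 [515.8 266.3] [150.5 191.3] 8.6 z 0.06682304983354738
rec 1362 [ 573.4 -236.6] [121.2 152.4] 83.0 z 0.034815777967548915
cap 185 [ 566.5 -236.8] [45.6 39.8] 87.7 z 0.12354220825372848
arms 440 [ 566.4 -234. ] [173.6  40.7] 85.1 z 0.12068140287138238
jar 218 [ 435.9 -232.4] [49.4 46. ] 88.5 z 0.0647775126649578
glue 191 [ 703.4 -247.5] [46.2 42.5] 55.0 z 0.11344534548480277
```

Call:
{"method": "drive_tool", "body": {
  "rows": [
    {"az": 0.11},
    {"az": 0.11},
    {"az": 0.11},
    {"tx": -2.58, "ty": 2.77},
    {"tx": -2.58, "ty": 2.77},
    {"tx": -2.58, "ty": 2.77},
    {"tx": -2.58, "ty": 2.77},
    {"tx": -2.58, "ty": 2.77},
    {"tx": -2.58, "ty": 2.77},
    {"tx": -2.58, "ty": 2.77}
  ]
}}

```text
invalid input at $.rows[0]: expected keys tx, ty, tz, ax, ay, az, claw
```

Call:
{"method": "drive_tool", "body": {
  "rows": [
    {"tx": -2.58, "ty": 2.77},
    {"tx": -2.58, "ty": 2.77},
    {"tx": -2.58, "ty": 2.77},
    {"tx": -2.58, "ty": 2.77},
    {"tx": -2.58, "ty": 2.77},
    {"tx": -2.58, "ty": 2.77},
    {"tx": -2.58, "ty": 2.77},
    {"tx": -2.58, "ty": 2.77},
    {"claw": 8.7},
    {"claw": 8.7}
  ]
}}

```text
invalid input at $.rows[0]: expected keys tx, ty, tz, ax, ay, az, claw
```

```bash
cat >> h.py <<'E'
def go(x,y,z,yaw):  # yaw: world angle (deg) of tool y, tool down; prints turn first, then shift in the turned tool axes
    s=sense(); R=np.array(s["ee_rot"]); a=np.deg2rad(yaw)
    Y=np.array([np.cos(a),np.sin(a),0]); Z=np.array([0,0,-1.]); T=np.stack([np.cross(Y,Z),Y,Z],1)
    print("pos",s["tcp_pos"].round(4),"yaw",round(np.degrees(np.arctan2(R[1,1],R[0,1])),2),"F",s["wrist_force"].round(1),"J",s["joints"].round(0),"t",s["time_s"])
    print("turn",cv2.Rodrigues(R.T@T)[0].ravel().round(3),"shift cm",((np.array([x,y,z])-s["tcp_pos"])@T*100).round(2))
E
python3 - <<'E'
from h import *
go(.5665,-.2365,.2,84.1)
im,X=cloud("wrist"); np.save("w1.npy",X); cv2.imwrite("pics/w1.png",cv2.resize(im[:,:,::-1],None,fx=1.5,fy=1.5))
E
```

```text
pos [ 0.1386 -0.6089  0.2216] yaw 102.81 F [ 0.1 -0.1  0.6] J [-62.  22.   0.  -0. -68. -15.] t 0.1
turn [ 0.002 -0.     0.327] shift cm [-38.74  41.44   2.16]
```

View pics/w1.png

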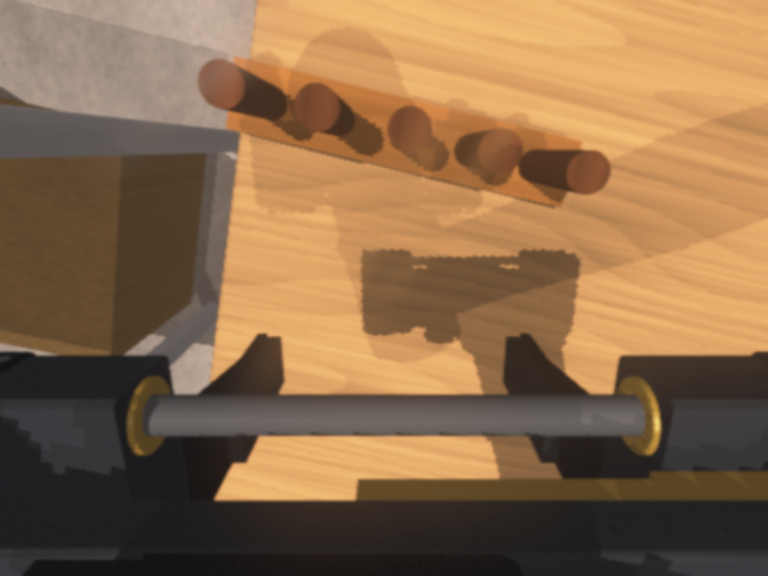

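The moves were refused because every row needs all the keys. The picture shows the start pose: fingers at (265,350) and (520,350), with the peg rack in view. I'll repeat the moves with full rows.

Call:
{"method": "drive_tool", "body": {
  "rows": [
    {"tx": 0, "ty": 0, "tz": 0, "ax": 0, "ay": 0, "az": 0.11, "claw": 8.7},
    {"tx": 0, "ty": 0, "tz": 0, "ax": 0, "ay": 0, "az": 0.11, "claw": 8.7},
    {"tx": 0, "ty": 0, "tz": 0, "ax": 0, "ay": 0, "az": 0.11, "claw": 8.7},
    {"tx": -2.58, "ty": 2.77, "tz": 0, "ax": 0, "ay": 0, "az": 0, "claw": 8.7},
    {"tx": -2.58, "ty": 2.77, "tz": 0, "ax": 0, "ay": 0, "az": 0, "claw": 8.7},
    {"tx": -2.58, "ty": 2.77, "tz": 0, "ax": 0, "ay": 0, "az": 0, "claw": 8.7},
    {"tx": -2.58, "ty": 2.77, "tz": 0, "ax": 0, "ay": 0, "az": 0, "claw": 8.7},
    {"tx": -2.58, "ty": 2.77, "tz": 0, "ax": 0, "ay": 0, "az": 0, "claw": 8.7},
    {"tx": -2.58, "ty": 2.77, "tz": 0, "ax": 0, "ay": 0, "az": 0, "claw": 8.7},
    {"tx": -2.58, "ty": 2.77, "tz": 0, "ax": 0, "ay": 0, "az": 0, "claw": 8.7}
  ]
}}

```text
time_s: 0.98
tcp_pos: [0.3398, -0.4341, 0.2224]
ee_rot: [[-0.994, 0.106, -0.0], [0.106, 0.994, 0.0], [0.0, 0.0, -1.0]]
wrist_force: [0.3, -0.7, 0.4]
gripper_width: 0.999
gripper_force: 0.0
```

Call:
{"method": "drive_tool", "body": {
  "rows": [
    {"tx": -2.58, "ty": 2.77, "tz": 0, "ax": 0, "ay": 0, "az": 0, "claw": 8.7},
    {"tx": -2.58, "ty": 2.77, "tz": 0, "ax": 0, "ay": 0, "az": 0, "claw": 8.7},
    {"tx": -2.58, "ty": 2.77, "tz": 0, "ax": 0, "ay": 0, "az": 0, "claw": 8.7},
    {"tx": -2.58, "ty": 2.77, "tz": 0, "ax": 0, "ay": 0, "az": 0, "claw": 8.7},
    {"tx": -2.58, "ty": 2.77, "tz": 0, "ax": 0, "ay": 0, "az": 0, "claw": 8.7},
    {"tx": -2.58, "ty": 2.77, "tz": 0, "ax": 0, "ay": 0, "az": 0, "claw": 8.7},
    {"tx": -2.58, "ty": 2.77, "tz": 0, "ax": 0, "ay": 0, "az": 0, "claw": 8.7},
    {"tx": -2.58, "ty": 2.77, "tz": 0, "ax": 0, "ay": 0, "az": 0, "claw": 8.7},
    {"tx": 0, "ty": 0, "tz": 0, "ax": 0, "ay": 0, "az": 0, "claw": 8.7},
    {"tx": 0, "ty": 0, "tz": 0, "ax": 0, "ay": 0, "az": 0, "claw": 8.7}
  ]
}}

```text
time_s: 1.82
tcp_pos: [0.5686, -0.2356, 0.2215]
ee_rot: [[-0.995, 0.103, -0.002], [0.103, 0.995, 0.0], [0.002, 0.0, -1.0]]
wrist_force: [-0.4, -0.2, 0.2]
gripper_width: 0.997
gripper_force: 0.0
```

```bash
python3 - <<'E'
from h import *
go(.5665,-.2365,.2,84.1)
im,X=cloud("wrist"); np.save("w1.npy",X); cv2.imwrite("pics/w2.png",cv2.resize(im[:,:,::-1],None,fx=1.5,fy=1.5))
E
```

```text
pos [ 0.5686 -0.2356  0.2215] yaw 84.08 F [-0.4 -0.2  0.2] J [ -7.  21.  -1.  -0. -68. -88.] t 1.8167
turn [ 0.    -0.002 -0.   ] shift cm [ 0.2  -0.11  2.15]
```

View pics/w2.png

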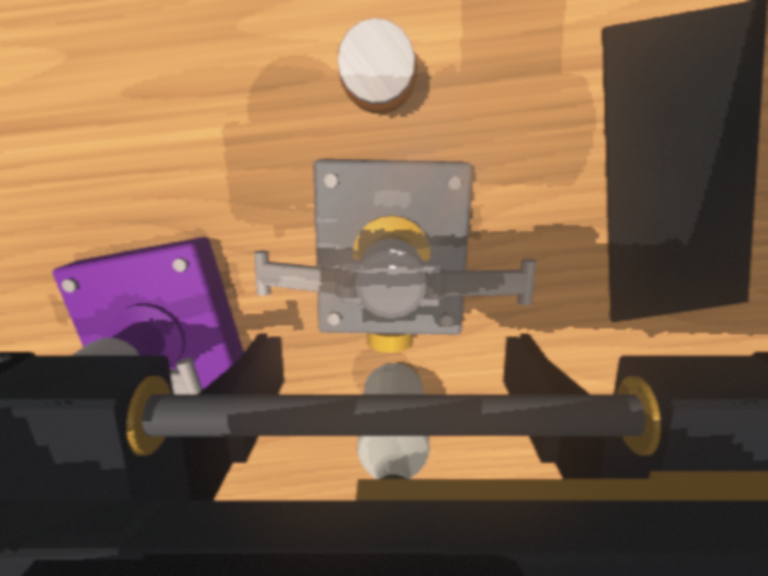

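The cap is at (390,283), with arm tips at (262,273) and (529,281). The jar and glue stay clear of the closing line.

```bash
python3 - <<'E'
from h import *
X=np.load("w1.npy"); np.set_printoptions(precision=4,suppress=True)
v,u=np.mgrid[:384,:512]*np.float64(1.5)
def rect(n,u0,u1,v0,v1,z0,z1):
    m=(u>u0)&(u<u1)&(v>v0)&(v<v1)&(X[...,2]>z0)&(X[...,2]<z1); P=X[m]; c,s,a=cv2.minAreaRect((P[:,:2]*1000).astype(np.float32)); print(n,m.sum(),np.round(c,1),np.round(s,1),round(a,1),P.mean(0))
rect("captop",340,440,230,325,.1215,.128)
rect("rec",310,475,155,340,.028,.042)
rect("pinL",520,540,250,310,.07,.16)
rect("pinR",252,272,245,300,.07,.16)
rect("arms",252,540,240,315,.07,.2)
for n,a in dict(R=(300,276),L=(500,283)).items(): print(n,X[int(a[1]/1.5),int(a[0]/1.5)])
E
```

```text
captop 2306 [ 567.  -237.7] [59.8 42.6] 85.5 [ 0.5664 -0.2377  0.124 ]
rec 8038 [ 570.6 -238.6] [120.2 146.8] 82.9 [ 0.5535 -0.2367  0.0355]
pinL 264 [ 577.9 -153.8] [ 9.5 28.9] 81.6 [ 0.5758 -0.1536  0.1141]
pinR 331 [ 557.4 -318.2] [13.4 28.1] 84.1 [ 0.5561 -0.3186  0.1049]
arms 4866 [ 565.9 -236.6] [177.7  40.9] 83.7 [ 0.5654 -0.2362  0.1188]
R [ 0.559  -0.2929  0.1138]
L [ 0.5747 -0.1707  0.1166]
```

Call:
{"method": "drive_tool", "body": {
  "rows": [
    {"tx": 0.15, "ty": -0.15, "tz": 2, "ax": 0, "ay": 0, "az": 0.019, "claw": 8.7},
    {"tx": 0, "ty": 0, "tz": 3, "ax": 0, "ay": 0, "az": 0, "claw": 8.7},
    {"tx": 0, "ty": 0, "tz": 2, "ax": 0, "ay": 0, "az": 0, "claw": 8.7},
    {"tx": 0, "ty": 0, "tz": 1, "ax": 0, "ay": 0, "az": 0, "claw": 8.7},
    {"tx": 0, "ty": 0, "tz": 1, "ax": 0, "ay": 0, "az": 0, "claw": 8.7},
    {"tx": 0, "ty": 0, "tz": 1, "ax": 0, "ay": 0, "az": 0, "claw": 8.7},
    {"tx": 0, "ty": 0, "tz": 1, "ax": 0, "ay": 0, "az": 0, "claw": 8.7},
    {"tx": 0, "ty": 0, "tz": 1, "ax": 0, "ay": 0, "az": 0, "claw": 8.7},
    {"tx": 0, "ty": 0, "tz": 1, "ax": 0, "ay": 0, "az": 0, "claw": 8.7},
    {"tx": 0, "ty": 0, "tz": 1, "ax": 0, "ay": 0, "az": 0, "claw": 8.7}
  ]
}}

```text
time_s: 2.7
tcp_pos: [0.568, -0.2393, 0.0846]
ee_rot: [[-0.992, 0.124, 0.006], [0.124, 0.992, -0.002], [-0.006, -0.001, -1.0]]
wrist_force: [0.6, -1.0, 3.5]
gripper_width: 1.0
gripper_force: 1.6
```

```bash
python3 - <<'E'
from h import *
go(.567,-.237,.078,83)
E
```

```text
pos [ 0.568  -0.2393  0.0846] yaw 82.86 F [ 0.6 -1.   3.5] J [ -8.  28. -11.   0. -50. -89.] t 2.7
turn [-0.001  0.006 -0.002] shift cm [0.13 0.22 0.66]
```

Call:
{"method": "drive_tool", "body": {
  "rows": [
    {"tx": 0, "ty": 0.15, "tz": 0.3, "ax": 0, "ay": 0, "az": 0, "claw": 8.7},
    {"tx": 0, "ty": 0, "tz": 0, "ax": 0, "ay": 0, "az": 0, "claw": 8.7},
    {"tx": 0, "ty": 0, "tz": 0, "ax": 0, "ay": 0, "az": 0, "claw": 7.5},
    {"tx": 0, "ty": 0, "tz": 0, "ax": 0, "ay": 0, "az": 0, "claw": 7.0},
    {"tx": 0, "ty": 0, "tz": 0, "ax": 0, "ay": 0, "az": 0, "claw": 6.5},
    {"tx": 0, "ty": 0, "tz": 0, "ax": 0, "ay": 0, "az": 0, "claw": 6.1},
    {"tx": 0, "ty": 0, "tz": 0, "ax": 0, "ay": 0, "az": 0, "claw": 6.1},
    {"tx": 0, "ty": 0, "tz": 0, "ax": 0, "ay": 0, "az": 0, "claw": 6.1},
    {"tx": 0, "ty": 0, "tz": 0, "ax": 0, "ay": 0, "az": 0, "claw": 6.1},
    {"tx": 0, "ty": 0, "tz": 0, "ax": 0, "ay": 0, "az": 0, "claw": 6.1}
  ]
}}

```text
time_s: 3.53
tcp_pos: [0.5658, -0.237, 0.0793]
ee_rot: [[-0.992, 0.125, -0.001], [0.125, 0.992, 0.0], [0.001, 0.0, -1.0]]
wrist_force: [-0.3, -0.5, -2.8]
gripper_width: 0.767
gripper_force: 29.9
```

Call:
{"method": "drive_tool", "body": {
  "rows": [
    {"tx": 0, "ty": 0, "tz": 0, "ax": 0, "ay": 0, "az": 0, "claw": 5.8},
    {"tx": 0, "ty": 0, "tz": 0, "ax": 0, "ay": 0, "az": 0, "claw": 5.8},
    {"tx": 0, "ty": 0, "tz": 0, "ax": 0, "ay": 0, "az": 0, "claw": 5.8},
    {"tx": 0, "ty": 0, "tz": 0, "ax": 0, "ay": 0, "az": 0, "claw": 5.8}
  ]
}}

```text
time_s: 3.87
tcp_pos: [0.5658, -0.237, 0.0792]
ee_rot: [[-0.992, 0.125, -0.001], [0.125, 0.992, 0.0], [0.001, 0.0, -1.0]]
wrist_force: [-0.7, -0.2, -3.3]
gripper_width: 0.766
gripper_force: 29.9
```

Call:
{"method": "drive_tool", "body": {
  "rows": [
    {"tx": 0, "ty": 0, "tz": 0, "ax": 0, "ay": 0, "az": 0, "claw": 8.7},
    {"tx": 0, "ty": 0, "tz": 0, "ax": 0, "ay": 0, "az": 0, "claw": 8.7},
    {"tx": 0, "ty": 0, "tz": 0, "ax": 0, "ay": 0, "az": 0, "claw": 8.7},
    {"tx": 0, "ty": 0, "tz": 0, "ax": 0, "ay": 0, "az": 0, "claw": 8.7},
    {"tx": 0, "ty": 0, "tz": -2, "ax": 0, "ay": 0, "az": 0, "claw": 8.7},
    {"tx": 0, "ty": 0, "tz": -3, "ax": 0, "ay": 0, "az": 0, "claw": 8.7},
    {"tx": 0, "ty": 0, "tz": -4, "ax": 0, "ay": 0, "az": 0, "claw": 8.7},
    {"tx": 0, "ty": 0, "tz": -4, "ax": 0, "ay": 0, "az": 0, "claw": 8.7},
    {"tx": 0, "ty": 0, "tz": -1, "ax": 0, "ay": 0, "az": 0, "claw": 8.7},
    {"tx": 0, "ty": 0, "tz": 0, "ax": 0, "ay": 0, "az": 0, "claw": 8.7}
  ]
}}

```text
time_s: 4.7
tcp_pos: [0.5687, -0.2379, 0.2255]
ee_rot: [[-0.992, 0.124, 0.011], [0.124, 0.992, -0.003], [-0.011, -0.002, -1.0]]
wrist_force: [0.3, -0.2, -1.0]
gripper_width: 1.001
gripper_force: 0.0
```

```bash
python3 - <<'E'
from h import *
go(.490,.2625,.2,185)
im,X=cloud("wrist"); im2,X2=cloud("scene")
a=cv2.resize(im[90:240,130:400,::-1],None,fx=2.5,fy=2.5); b=cv2.resize(im2[180:280,100:230,::-1],None,fx=3,fy=3)
o=np.zeros((a.shape[0],a.shape[1],3),np.uint8); o[:]=a
cv2.imwrite("pics/w3.png",np.vstack([o[:290],cv2.resize(b,(a.shape[1]*390//a.shape[1],300))[:, :][:300].copy() if False else np.pad(b,((0,0),(0,a.shape[1]-b.shape[1]),(0,0)))]))
for n,XX in (("w",X),("s",X2)):
    M=(np.hypot(XX[...,0]-.567,XX[...,1]+.237)<.1)&(XX[...,2]>.05)&(XX[...,2]<.115)
    P=XX[M]; l=(P-np.array([.567,-.237,0]))@np.array([np.cos(np.radians(83)),np.sin(np.radians(83)),0]); print(n,len(P),np.percentile(l,[0,1,5,95,99,100]).round(4))
E
```

```text
pos [ 0.5687 -0.2379  0.2255] yaw 82.86 F [ 0.3 -0.2 -1. ] J [ -8.  21.  -1.   0. -67. -90.] t 4.7
turn [-0.011  0.007 -1.783] shift cm [-50.54   3.48   2.55]
w 486 [-0.0357 -0.0354 -0.0331  0.0307  0.0325  0.0327]
s 243 [-0.0327 -0.0324 -0.0305  0.0318  0.0339  0.0346]
```

View pics/w3.png

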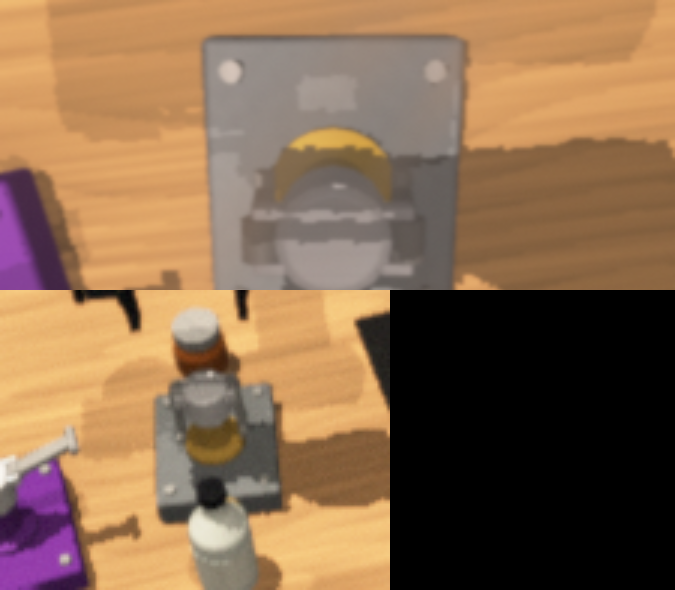

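Both arms hang flat along the cap's sides (extent about ±33 mm), at (250,240) and (405,240) in the upper view. Next I go to the block.

Call:
{"method": "drive_tool", "body": {
  "rows": [
    {"tx": 0, "ty": 0, "tz": 0, "ax": 0, "ay": 0, "az": -0.12, "claw": 8.7},
    {"tx": 0, "ty": 0, "tz": 0, "ax": 0, "ay": 0, "az": -0.12, "claw": 8.7},
    {"tx": 0, "ty": 0, "tz": 0, "ax": 0, "ay": 0, "az": -0.12, "claw": 8.7},
    {"tx": 0, "ty": 0, "tz": 0, "ax": 0, "ay": 0, "az": -0.12, "claw": 8.7},
    {"tx": 0, "ty": 0, "tz": 0, "ax": 0, "ay": 0, "az": -0.12, "claw": 8.7},
    {"tx": 0, "ty": 0, "tz": 0, "ax": 0, "ay": 0, "az": -0.12, "claw": 8.7},
    {"tx": 0, "ty": 0, "tz": 0, "ax": 0, "ay": 0, "az": -0.12, "claw": 8.7},
    {"tx": 0, "ty": 0, "tz": 0, "ax": 0, "ay": 0, "az": -0.12, "claw": 8.7},
    {"tx": 0, "ty": 0, "tz": 0, "ax": 0, "ay": 0, "az": -0.12, "claw": 8.7},
    {"tx": 0, "ty": 0, "tz": 0, "ax": 0, "ay": 0, "az": -0.12, "claw": 8.7}
  ]
}}

```text
time_s: 5.63
tcp_pos: [0.5653, -0.2369, 0.2175]
ee_rot: [[-0.471, -0.882, -0.004], [-0.882, 0.471, 0.001], [0.001, 0.004, -1.0]]
wrist_force: [-1.0, -0.5, -1.5]
gripper_width: 1.002
gripper_force: 0.0
```

Call:
{"method": "drive_tool", "body": {
  "rows": [
    {"tx": 0, "ty": 0, "tz": 0, "ax": 0, "ay": 0, "az": -0.12, "claw": 8.7},
    {"tx": 0, "ty": 0, "tz": 0, "ax": 0, "ay": 0, "az": -0.12, "claw": 8.7},
    {"tx": 0, "ty": 0, "tz": 0, "ax": 0, "ay": 0, "az": -0.12, "claw": 8.7},
    {"tx": 0, "ty": 0, "tz": 0, "ax": 0, "ay": 0, "az": -0.12, "claw": 8.7},
    {"tx": 0, "ty": 0, "tz": 0, "ax": 0, "ay": 0, "az": -0.103, "claw": 8.7},
    {"tx": -3.9, "ty": 0.27, "tz": 0, "ax": 0, "ay": 0, "az": 0, "claw": 8.7},
    {"tx": -3.9, "ty": 0.27, "tz": 0, "ax": 0, "ay": 0, "az": 0, "claw": 8.7},
    {"tx": -3.9, "ty": 0.27, "tz": 0, "ax": 0, "ay": 0, "az": 0, "claw": 8.7},
    {"tx": -3.9, "ty": 0.27, "tz": 0, "ax": 0, "ay": 0, "az": 0, "claw": 8.7},
    {"tx": -3.9, "ty": 0.27, "tz": 0, "ax": 0, "ay": 0, "az": 0, "claw": 8.7}
  ]
}}

```text
time_s: 6.47
tcp_pos: [0.5343, -0.0426, 0.2178]
ee_rot: [[0.086, -0.996, -0.003], [-0.996, -0.086, -0.0], [0.0, 0.003, -1.0]]
wrist_force: [0.5, 0.2, 0.0]
gripper_width: 1.003
gripper_force: 0.0
```

Call:
{"method": "drive_tool", "body": {
  "rows": [
    {"tx": -3.9, "ty": 0.27, "tz": 0, "ax": 0, "ay": 0, "az": 0, "claw": 8.7},
    {"tx": -3.9, "ty": 0.27, "tz": 0, "ax": 0, "ay": 0, "az": 0, "claw": 8.7},
    {"tx": -3.9, "ty": 0.27, "tz": 0, "ax": 0, "ay": 0, "az": 0, "claw": 8.7},
    {"tx": -3.9, "ty": 0.27, "tz": 0, "ax": 0, "ay": 0, "az": 0, "claw": 8.7},
    {"tx": -3.9, "ty": 0.27, "tz": 0, "ax": 0, "ay": 0, "az": 0, "claw": 8.7},
    {"tx": -3.9, "ty": 0.27, "tz": 0, "ax": 0, "ay": 0, "az": 0, "claw": 8.7},
    {"tx": -3.9, "ty": 0.27, "tz": 0, "ax": 0, "ay": 0, "az": 0, "claw": 8.7},
    {"tx": -3.7, "ty": 0.25, "tz": 0, "ax": 0, "ay": 0, "az": 0, "claw": 8.7},
    {"tx": 0, "ty": 0, "tz": 0, "ax": 0, "ay": 0, "az": 0, "claw": 8.7},
    {"tx": 0, "ty": 0, "tz": 0, "ax": 0, "ay": 0, "az": 0, "claw": 8.7}
  ]
}}

```text
time_s: 7.3
tcp_pos: [0.4863, 0.2643, 0.2176]
ee_rot: [[0.09, -0.996, -0.003], [-0.996, -0.09, -0.002], [0.002, 0.003, -1.0]]
wrist_force: [0.5, -0.2, 0.3]
gripper_width: 1.0
gripper_force: 0.0
```

```bash
python3 - <<'E'
from h import *
go(.490,.2625,.102,185)
im,X=cloud("wrist"); cv2.imwrite("pics/w4.png",cv2.resize(im[:,:,::-1],None,fx=1.5,fy=1.5)); np.save("w4.npy",X)
m=(abs(X[...,0]-.49)<.06)&(abs(X[...,1]-.2625)<.1)&(X[...,2]>.123)&(X[...,2]<.145); P=X[m]
print(m.sum(),cv2.minAreaRect((P[:,:2]*1000).astype(np.float32)),np.median(P,0))
E
```

```text
pos [0.4863 0.2643 0.2176] yaw -174.83 F [ 0.5 -0.2  0.3] J [ 45.  15. -10.  -0. -65. -40.] t 7.3
turn [ 0.003 -0.002  0.003] shift cm [ 0.21 -0.35 11.56]
3885 ((490.673095703125, 260.9744873046875), (26.02326011657715, 117.64302825927734), 5.003966808319092) [0.49098485 0.25491856 0.13288114]
```

View pics/w4.png

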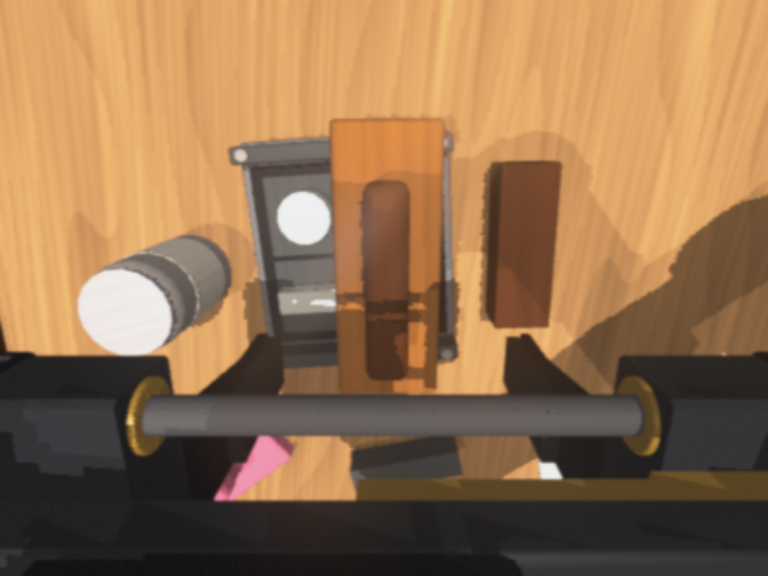

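The handle is at (388,280), between the fingers, and the measured centre (0.4905, 0.2615) agrees with the top view. Now I descend and grip.

Call:
{"method": "drive_tool", "body": {
  "rows": [
    {"tx": 0.25, "ty": -0.4, "tz": 2, "ax": 0, "ay": 0, "az": 0, "claw": 8.7},
    {"tx": 0, "ty": 0, "tz": 3, "ax": 0, "ay": 0, "az": 0, "claw": 8.7},
    {"tx": 0, "ty": 0, "tz": 3, "ax": 0, "ay": 0, "az": 0, "claw": 8.7},
    {"tx": 0, "ty": 0, "tz": 2, "ax": 0, "ay": 0, "az": 0, "claw": 8.7},
    {"tx": 0, "ty": 0, "tz": 1, "ax": 0, "ay": 0, "az": 0, "claw": 8.7},
    {"tx": 0, "ty": 0, "tz": 0.4, "ax": 0, "ay": 0, "az": 0, "claw": 8.7},
    {"tx": 0, "ty": 0, "tz": 0, "ax": 0, "ay": 0, "az": 0, "claw": 8.7}
  ]
}}

```text
time_s: 7.93
tcp_pos: [0.4918, 0.2598, 0.105]
ee_rot: [[0.086, -0.996, -0.001], [-0.996, -0.086, -0.001], [0.001, 0.001, -1.0]]
wrist_force: [0.6, -0.7, 0.5]
gripper_width: 1.001
gripper_force: 0.0
```

Call:
{"method": "drive_tool", "body": {
  "rows": [
    {"tx": 0, "ty": 0, "tz": 0, "ax": 0, "ay": 0, "az": 0, "claw": 5},
    {"tx": 0, "ty": 0, "tz": 0, "ax": 0, "ay": 0, "az": 0, "claw": 4},
    {"tx": 0, "ty": 0, "tz": 0, "ax": 0, "ay": 0, "az": 0, "claw": 3.2},
    {"tx": 0, "ty": 0, "tz": 0, "ax": 0, "ay": 0, "az": 0, "claw": 2.2},
    {"tx": 0, "ty": 0, "tz": 0, "ax": 0, "ay": 0, "az": 0, "claw": 2},
    {"tx": 0, "ty": 0, "tz": 0, "ax": 0, "ay": 0, "az": 0, "claw": 2},
    {"tx": 0, "ty": 0, "tz": 0, "ax": 0, "ay": 0, "az": 0, "claw": 2},
    {"tx": 0, "ty": 0, "tz": 0, "ax": 0, "ay": 0, "az": 0, "claw": 2},
    {"tx": 0, "ty": 0, "tz": 0, "ax": 0, "ay": 0, "az": 0, "claw": 2},
    {"tx": 0, "ty": 0, "tz": 0, "ax": 0, "ay": 0, "az": 0, "claw": 2}
  ]
}}

```text
time_s: 8.77
tcp_pos: [0.4917, 0.2608, 0.1055]
ee_rot: [[0.087, -0.996, -0.0], [-0.996, -0.087, -0.0], [0.0, 0.0, -1.0]]
wrist_force: [0.5, -0.4, -0.3]
gripper_width: 0.324
gripper_force: 0.0
```

Call:
{"method": "drive_tool", "body": {
  "rows": [
    {"tx": 0, "ty": 0, "tz": 0, "ax": 0, "ay": 0, "az": 0, "claw": 1.5},
    {"tx": 0, "ty": 0, "tz": 0, "ax": 0, "ay": 0, "az": 0, "claw": 1.5},
    {"tx": 0, "ty": 0, "tz": 0, "ax": 0, "ay": 0, "az": 0, "claw": 1.5},
    {"tx": 0, "ty": 0, "tz": 0, "ax": 0, "ay": 0, "az": 0, "claw": 1.5}
  ]
}}

```text
time_s: 9.1
tcp_pos: [0.4915, 0.2607, 0.1055]
ee_rot: [[0.087, -0.996, -0.0], [-0.996, -0.087, -0.0], [0.0, 0.0, -1.0]]
wrist_force: [-0.4, -0.2, 0.9]
gripper_width: 0.296
gripper_force: 30.0
```

Call:
{"method": "drive_tool", "body": {
  "rows": [
    {"tx": 0, "ty": 0, "tz": -0.5, "ax": 0, "ay": 0, "az": 0, "claw": 1.5},
    {"tx": 0, "ty": 0, "tz": -1, "ax": 0, "ay": 0, "az": 0, "claw": 1.5},
    {"tx": 0, "ty": 0, "tz": -2, "ax": 0, "ay": 0, "az": 0, "claw": 1.5},
    {"tx": 0, "ty": 0, "tz": -2.5, "ax": 0, "ay": 0, "az": 0, "claw": 1.5},
    {"tx": 0, "ty": 0, "tz": -1.5, "ax": 0, "ay": 0, "az": 0.05, "claw": 1.5},
    {"tx": 0, "ty": 0, "tz": -0.5, "ax": 0, "ay": 0, "az": 0.1, "claw": 1.5},
    {"tx": 0, "ty": 0, "tz": 0, "ax": 0, "ay": 0, "az": 0.115, "claw": 1.5},
    {"tx": 0, "ty": 0, "tz": 0, "ax": 0, "ay": 0, "az": 0.115, "claw": 1.5},
    {"tx": 0, "ty": 0, "tz": 0, "ax": 0, "ay": 0, "az": 0.115, "claw": 1.5},
    {"tx": 0, "ty": 0, "tz": 0, "ax": 0, "ay": 0, "az": 0.115, "claw": 1.5}
  ]
}}

```text
time_s: 9.93
tcp_pos: [0.4917, 0.2608, 0.1863]
ee_rot: [[-0.505, -0.863, 0.0], [-0.863, 0.505, 0.001], [-0.001, -0.0, -1.0]]
wrist_force: [0.3, -0.4, -2.5]
gripper_width: 0.294
gripper_force: 30.0
```

Call:
{"method": "drive_tool", "body": {
  "rows": [
    {"tx": 0, "ty": 0, "tz": 0, "ax": 0, "ay": 0, "az": 0.115, "claw": 1.5},
    {"tx": 0, "ty": 0, "tz": 0, "ax": 0, "ay": 0, "az": 0.115, "claw": 1.5},
    {"tx": 0, "ty": 0, "tz": 0, "ax": 0, "ay": 0, "az": 0.115, "claw": 1.5},
    {"tx": 0, "ty": 0, "tz": 0, "ax": 0, "ay": 0, "az": 0.115, "claw": 1.5},
    {"tx": 0, "ty": 0, "tz": 0, "ax": 0, "ay": 0, "az": 0.115, "claw": 1.5},
    {"tx": 0, "ty": 0, "tz": 0, "ax": 0, "ay": 0, "az": 0.115, "claw": 1.5},
    {"tx": 0, "ty": 0, "tz": 0, "ax": 0, "ay": 0, "az": 0.115, "claw": 1.5},
    {"tx": 0, "ty": 0, "tz": 0, "ax": 0, "ay": 0, "az": 0.115, "claw": 1.5},
    {"tx": 0, "ty": 0, "tz": 0, "ax": 0, "ay": 0, "az": 0.08, "claw": 1.5},
    {"tx": -0.3, "ty": -1.5, "tz": 0, "ax": 0, "ay": 0, "az": 0, "claw": 1.5}
  ]
}}

```text
time_s: 10.77
tcp_pos: [0.4955, 0.2474, 0.1862]
ee_rot: [[-0.999, -0.048, 0.001], [-0.048, 0.999, 0.001], [-0.001, 0.001, -1.0]]
wrist_force: [1.4, -0.8, -2.6]
gripper_width: 0.296
gripper_force: 30.0
```

Call:
{"method": "drive_tool", "body": {
  "rows": [
    {"tx": -0.3, "ty": -3, "tz": 0, "ax": 0, "ay": 0, "az": 0, "claw": 1.5},
    {"tx": -0.3, "ty": -3.5, "tz": 0, "ax": 0, "ay": 0, "az": 0, "claw": 1.5},
    {"tx": -0.4, "ty": -3.5, "tz": 0, "ax": 0, "ay": 0, "az": 0, "claw": 1.5},
    {"tx": -0.4, "ty": -3.5, "tz": 0, "ax": 0, "ay": 0, "az": 0, "claw": 1.5},
    {"tx": -0.4, "ty": -3.5, "tz": 0, "ax": 0, "ay": 0, "az": 0, "claw": 1.5},
    {"tx": -0.4, "ty": -3.5, "tz": 0, "ax": 0, "ay": 0, "az": 0, "claw": 1.5},
    {"tx": -0.3, "ty": -2.5, "tz": 0, "ax": 0, "ay": 0, "az": 0, "claw": 1.5},
    {"tx": -0.2, "ty": -1.5, "tz": 0, "ax": 0, "ay": 0, "az": 0, "claw": 1.5},
    {"tx": 0, "ty": 0, "tz": 0, "ax": 0, "ay": 0, "az": 0, "claw": 1.5},
    {"tx": 0, "ty": 0, "tz": 0, "ax": 0, "ay": 0, "az": 0, "claw": 1.5}
  ]
}}

```text
time_s: 11.6
tcp_pos: [0.5339, 0.0013, 0.1859]
ee_rot: [[-0.999, -0.046, 0.0], [-0.046, 0.999, 0.0], [-0.0, 0.0, -1.0]]
wrist_force: [-0.3, 0.5, -2.0]
gripper_width: 0.299
gripper_force: 30.0
```

```bash
python3 - <<'E'
from h import *
go(.5348,.003,.0445,93)
im,X=cloud("top"); np.save("t2.npy",X); cv2.imwrite("pics/t2.png",cv2.resize(im[140:260,120:380,::-1],None,fx=3,fy=3,interpolation=cv2.INTER_CUBIC)); cv2.imwrite("t2full.png",im[:,:,::-1])
E
```

```text
pos [0.5339 0.0013 0.1859] yaw 92.66 F [-0.3  0.5 -2. ] J [  18.   15.  -16.   -0.  -60. -105.] t 11.6
turn [ 0.     0.    -0.006] shift cm [-0.1   0.16 14.14]
```

View pics/t2.png

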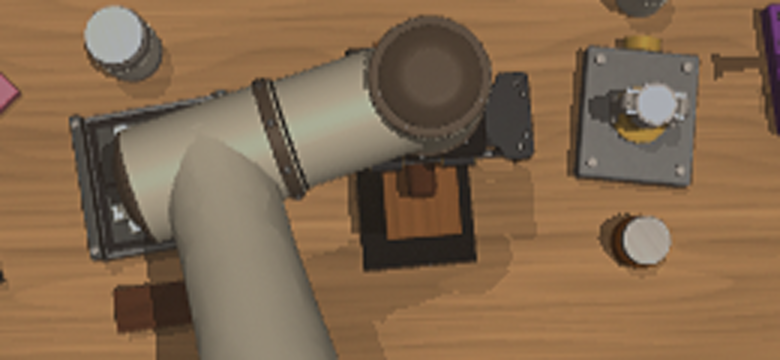

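The block (425,205) hangs over the mat, in line with it and held. I lower it gently.

Call:
{"method": "drive_tool", "body": {
  "rows": [
    {"tx": 0, "ty": 0.1, "tz": 1, "ax": 0, "ay": 0, "az": 0, "claw": 1.5},
    {"tx": 0, "ty": 0, "tz": 2.5, "ax": 0, "ay": 0, "az": 0, "claw": 1.5},
    {"tx": 0, "ty": 0, "tz": 2.5, "ax": 0, "ay": 0, "az": 0, "claw": 1.5},
    {"tx": 0, "ty": 0, "tz": 2.5, "ax": 0, "ay": 0, "az": 0, "claw": 1.5},
    {"tx": 0, "ty": 0, "tz": 2, "ax": 0, "ay": 0, "az": 0, "claw": 1.5},
    {"tx": 0, "ty": 0, "tz": 1.2, "ax": 0, "ay": 0, "az": 0, "claw": 1.5},
    {"tx": 0, "ty": 0, "tz": 0.8, "ax": 0, "ay": 0, "az": 0, "claw": 1.5},
    {"tx": 0, "ty": 0, "tz": 0.5, "ax": 0, "ay": 0, "az": 0, "claw": 1.5},
    {"tx": 0, "ty": 0, "tz": 0.3, "ax": 0, "ay": 0, "az": 0, "claw": 1.5},
    {"tx": 0, "ty": 0, "tz": 0.2, "ax": 0, "ay": 0, "az": 0, "claw": 1.5}
  ]
}}

```text
time_s: 12.48
tcp_pos: [0.5344, 0.004, 0.0507]
ee_rot: [[-0.999, -0.049, 0.001], [-0.049, 0.999, 0.0], [-0.001, 0.0, -1.0]]
wrist_force: [-0.5, -1.4, -1.6]
gripper_width: 0.297
gripper_force: 30.0
```

Call:
{"method": "drive_tool", "body": {
  "rows": [
    {"tx": 0, "ty": 0, "tz": 0.2, "ax": 0, "ay": 0, "az": 0, "claw": 1.5},
    {"tx": 0, "ty": 0, "tz": 0.2, "ax": 0, "ay": 0, "az": 0, "claw": 1.5},
    {"tx": 0, "ty": 0, "tz": 0.1, "ax": 0, "ay": 0, "az": 0, "claw": 1.5},
    {"tx": 0, "ty": 0, "tz": 0, "ax": 0, "ay": 0, "az": 0, "claw": 1.5},
    {"tx": 0, "ty": 0, "tz": 0, "ax": 0, "ay": 0, "az": 0, "claw": 1.5}
  ]
}}

```text
time_s: 12.9
tcp_pos: [0.5342, 0.0035, 0.0458]
ee_rot: [[-0.999, -0.048, 0.0], [-0.048, 0.999, 0.0], [-0.001, 0.0, -1.0]]
wrist_force: [1.0, 0.3, -1.8]
gripper_width: 0.295
gripper_force: 30.0
```

Call:
{"method": "drive_tool", "body": {
  "rows": [
    {"tx": 0, "ty": 0, "tz": 0.1, "ax": 0, "ay": 0, "az": 0, "claw": 1.5},
    {"tx": 0, "ty": 0, "tz": 0.1, "ax": 0, "ay": 0, "az": 0, "claw": 1.5},
    {"tx": 0, "ty": 0, "tz": 0, "ax": 0, "ay": 0, "az": 0, "claw": 1.5},
    {"tx": 0, "ty": 0, "tz": 0, "ax": 0, "ay": 0, "az": 0, "claw": 1.5}
  ]
}}

```text
time_s: 13.23
tcp_pos: [0.5343, 0.0035, 0.0444]
ee_rot: [[-0.999, -0.048, 0.001], [-0.048, 0.999, -0.0], [-0.001, -0.0, -1.0]]
wrist_force: [-2.0, -0.6, 6.1]
gripper_width: 0.299
gripper_force: 30.0
```

Contact, with 6 N taken up by the mat. I release and rise.

Call:
{"method": "drive_tool", "body": {
  "rows": [
    {"tx": 0, "ty": 0, "tz": 0, "ax": 0, "ay": 0, "az": 0, "claw": 3},
    {"tx": 0, "ty": 0, "tz": 0, "ax": 0, "ay": 0, "az": 0, "claw": 4},
    {"tx": 0, "ty": 0, "tz": 0, "ax": 0, "ay": 0, "az": 0, "claw": 5.5},
    {"tx": 0, "ty": 0, "tz": 0, "ax": 0, "ay": 0, "az": 0, "claw": 5.5},
    {"tx": 0, "ty": 0, "tz": 0, "ax": 0, "ay": 0, "az": 0, "claw": 5.5},
    {"tx": 0, "ty": 0, "tz": -0.8, "ax": 0, "ay": 0, "az": 0, "claw": 5.5},
    {"tx": 0, "ty": 0, "tz": -2, "ax": 0, "ay": 0, "az": 0, "claw": 5.5},
    {"tx": 0, "ty": 0, "tz": -3, "ax": 0, "ay": 0, "az": 0, "claw": 5.5},
    {"tx": 0, "ty": 0, "tz": -4, "ax": 0, "ay": 0, "az": 0, "claw": 5.5},
    {"tx": 0, "ty": 0, "tz": -4, "ax": 0, "ay": 0, "az": 0, "claw": 5.5}
  ]
}}

```text
time_s: 14.07
tcp_pos: [0.5333, 0.0033, 0.1831]
ee_rot: [[-0.999, -0.048, -0.002], [-0.048, 0.999, -0.001], [0.002, -0.001, -1.0]]
wrist_force: [0.7, 0.4, 0.2]
gripper_width: 0.631
gripper_force: 0.0
```

```bash
python3 - <<'E'
from h import *
go(.43,.2625,.19,185)
im,X=cloud("wrist")
m=(abs(X[...,0]-.53)<.1)&(abs(X[...,1])<.08)
for a,b in((.063,.08),(.017,.03)):
    P=X[m&(X[...,2]>a)&(X[...,2]<b)]
    if len(P)>5: print(len(P),cv2.minAreaRect((P[:,:2]*1000).astype(np.float32)),np.median(P[:,2]),np.percentile(P[:,2],[5,95]))
E
```

```text
pos [0.5333 0.0033 0.1831] yaw 92.75 F [0.7 0.4 0.2] J [  18.   15.  -16.    0.  -59. -105.] t 14.0667
turn [ 1.00e-03 -2.00e-03 -1.61e+00] shift cm [-26.72   8.03  -0.69]
3211 ((535.1748657226562, 2.714554786682129), (118.8759536743164, 26.085777282714844), 2.769055128097534) 0.07188487338565822 [0.06780275 0.07330283]
7716 ((535.3970336914062, 2.6259231567382812), (188.3014678955078, 72.1616439819336), 2.7379086017608643) 0.024274736253414544 [0.0228906  0.02551337]
```

The block stands flat on the mat at (0.535, 0.003), yaw 2.8°. Next is the console.

Call:
{"method": "drive_tool", "body": {
  "rows": [
    {"tx": -0.2, "ty": 2, "tz": -1, "ax": 0, "ay": 0, "az": 0, "claw": 4},
    {"tx": -0.3, "ty": 3.5, "tz": -1, "ax": 0, "ay": 0, "az": 0, "claw": 2},
    {"tx": -0.3, "ty": 3.7, "tz": -1, "ax": 0, "ay": 0, "az": 0, "claw": 0},
    {"tx": -0.4, "ty": 3.7, "tz": 0, "ax": 0, "ay": 0, "az": 0, "claw": 0},
    {"tx": -0.4, "ty": 3.7, "tz": 0, "ax": 0, "ay": 0, "az": 0, "claw": 0},
    {"tx": -0.4, "ty": 3.7, "tz": 0, "ax": 0, "ay": 0, "az": 0, "claw": 0},
    {"tx": -0.4, "ty": 3.7, "tz": 0, "ax": 0, "ay": 0, "az": 0, "claw": 0},
    {"tx": -0.3, "ty": 2.1, "tz": 0, "ax": 0, "ay": 0, "az": -0.1, "claw": 0},
    {"tx": 0, "ty": 0, "tz": 0, "ax": 0, "ay": 0, "az": 0, "claw": 0},
    {"tx": 0, "ty": 0, "tz": 0, "ax": 0, "ay": 0, "az": 0, "claw": 0}
  ]
}}

```text
time_s: 14.95
tcp_pos: [0.5482, 0.2665, 0.2112]
ee_rot: [[-0.989, -0.148, -0.001], [-0.148, 0.989, -0.0], [0.001, -0.0, -1.0]]
wrist_force: [1.2, -0.2, 0.3]
gripper_width: 0.024
gripper_force: 0.0
```

```bash
python3 - <<'E'
from h import *
go(.517,.264,.19,98.5)
im,X=cloud("wrist"); np.save("w5.npy",X); cv2.imwrite("pics/w5.png",cv2.resize(im[:,:,::-1],None,fx=1.5,fy=1.5))
m=((X[...,2]>.057)&(X[...,2]<.0655)&(im.min(-1)>90)&(np.hypot(X[...,0]-.517,X[...,1]-.264)<.09)).astype(np.uint8)
m=cv2.morphologyEx(m,cv2.MORPH_OPEN,np.ones((3,3)))
n,l,st,c=cv2.connectedComponentsWithStats(m)
for i in range(1,n):
    if st[i,4]>60: P=X[l==i]; r=cv2.minAreaRect((P[:,:2]*1000).astype(np.float32)); print((c[i]*1.5).round(0),st[i,4],np.round(r[0],1),np.round(r[1],1),round(r[2],1),P[:,2].mean().round(4))
E
```

```text
pos [0.5482 0.2665 0.2112] yaw 98.53 F [ 1.2 -0.2  0.3] J [  41.   21.   -3.   -0.  -66. -123.] t 14.95
turn [-0.    -0.001  0.001] shift cm [3.12 0.21 2.12]
[441. 173.] 1202 [480.8 288.4] [41.6 41.2] 54.5 0.0619
[349. 173.] 1139 [490.3 227.2] [32.5 33.8] 8.3 0.062
[438. 261.] 815 [541.9 298. ] [51.7 18.1] 8.7 0.0618
[352. 262.] 951 [551.2 236.9] [37.  36.7] 49.8 0.0619
```

View pics/w5.png

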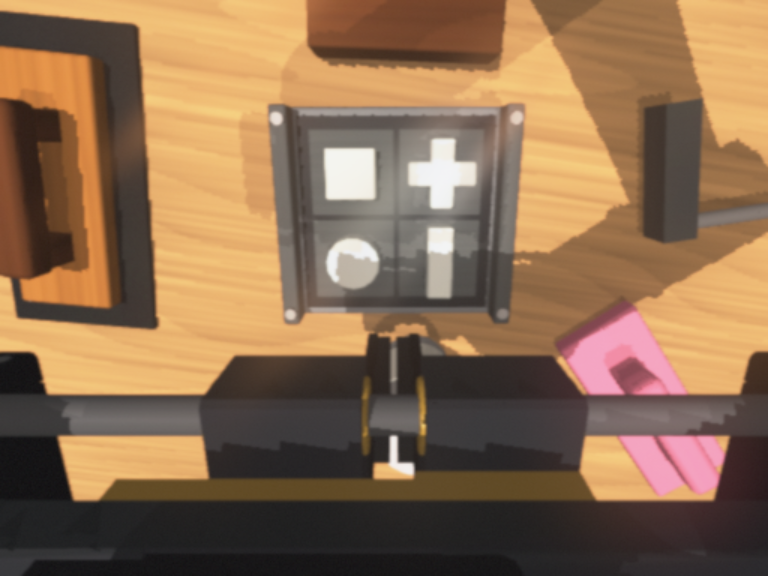

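The cross key is at (441,173), bar at (438,261), round at (352,262) and square at (349,173). Heights are 62 mm and spacing 62 mm, as they should be.

Call:
{"method": "drive_tool", "body": {
  "rows": [
    {"tx": 2, "ty": 1, "tz": 0, "ax": 0, "ay": 0, "az": 0, "claw": 0},
    {"tx": 2.5, "ty": 1.2, "tz": 0, "ax": 0, "ay": 0, "az": 0, "claw": 0},
    {"tx": 1.85, "ty": 0.9, "tz": 0, "ax": 0, "ay": 0, "az": 0, "claw": 0},
    {"tx": 0, "ty": 0, "tz": 2.5, "ax": 0, "ay": 0, "az": 0, "claw": 0},
    {"tx": 0, "ty": 0, "tz": 3, "ax": 0, "ay": 0, "az": 0, "claw": 0},
    {"tx": 0, "ty": 0, "tz": 3, "ax": 0, "ay": 0, "az": 0, "claw": 0},
    {"tx": 0, "ty": 0, "tz": 3, "ax": 0, "ay": 0, "az": 0, "claw": 0},
    {"tx": 0, "ty": 0, "tz": 1.5, "ax": 0, "ay": 0, "az": 0, "claw": 0},
    {"tx": 0, "ty": 0, "tz": 0, "ax": 0, "ay": 0, "az": 0, "claw": 0},
    {"tx": 0, "ty": 0, "tz": 0, "ax": 0, "ay": 0, "az": 0, "claw": 0}
  ]
}}

```text
time_s: 15.83
tcp_pos: [0.4814, 0.2856, 0.0816]
ee_rot: [[-0.989, -0.146, -0.001], [-0.146, 0.989, -0.001], [0.001, -0.001, -1.0]]
wrist_force: [-0.3, -0.2, 0.6]
gripper_width: 0.002
gripper_force: 0.0
```

```bash
python3 -c "
from h import *
go(.481,.2884,.055,98.5)"
```

```text
pos [0.4814 0.2856 0.0816] yaw 98.38 F [-0.3 -0.2  0.6] J [  47.   24.  -19.    0.  -47. -129.] t 15.8333
turn [-0.001 -0.001 -0.002] shift cm [-0.01  0.29  2.66]
```

Call:
{"method": "drive_tool", "body": {
  "rows": [
    {"tx": 0, "ty": 0.25, "tz": 1, "ax": 0, "ay": 0, "az": 0, "claw": 0},
    {"tx": 0, "ty": 0, "tz": 0.6, "ax": 0, "ay": 0, "az": 0, "claw": 0},
    {"tx": 0, "ty": 0, "tz": 0.4, "ax": 0, "ay": 0, "az": 0, "claw": 0},
    {"tx": 0, "ty": 0, "tz": 0.4, "ax": 0, "ay": 0, "az": 0, "claw": 0},
    {"tx": 0, "ty": 0, "tz": 0.4, "ax": 0, "ay": 0, "az": 0, "claw": 0},
    {"tx": 0, "ty": 0, "tz": 0, "ax": 0, "ay": 0, "az": 0, "claw": 0},
    {"tx": 0, "ty": 0, "tz": 0, "ax": 0, "ay": 0, "az": 0, "claw": 0}
  ]
}}

```text
time_s: 16.42
tcp_pos: [0.481, 0.2895, 0.0551]
ee_rot: [[-0.989, -0.148, 0.001], [-0.148, 0.989, 0.0], [-0.001, 0.0, -1.0]]
wrist_force: [-2.6, -1.6, 9.5]
gripper_width: 0.002
gripper_force: 4.4
```

Fully down (9.5 N, z 55 mm). Now up and across to the bar key.

Call:
{"method": "drive_tool", "body": {
  "rows": [
    {"tx": 0, "ty": 0, "tz": -1, "ax": 0, "ay": 0, "az": 0, "claw": 0},
    {"tx": 0, "ty": 0, "tz": -1.5, "ax": 0, "ay": 0, "az": 0, "claw": 0},
    {"tx": 0, "ty": 0, "tz": -0.3, "ax": 0, "ay": 0, "az": 0, "claw": 0},
    {"tx": -2, "ty": 0, "tz": 0, "ax": 0, "ay": 0, "az": 0, "claw": 0},
    {"tx": -2.5, "ty": -0.1, "tz": 0, "ax": 0, "ay": 0, "az": 0, "claw": 0},
    {"tx": -1.6, "ty": 0, "tz": 0, "ax": 0, "ay": 0, "az": 0, "claw": 0},
    {"tx": 0, "ty": 0, "tz": 0, "ax": 0, "ay": 0, "az": 0, "claw": 0},
    {"tx": 0, "ty": 0, "tz": 0, "ax": 0, "ay": 0, "az": 0, "claw": 0}
  ]
}}

```text
time_s: 17.08
tcp_pos: [0.5412, 0.297, 0.0807]
ee_rot: [[-0.989, -0.146, -0.001], [-0.146, 0.989, -0.0], [0.001, -0.0, -1.0]]
wrist_force: [-0.1, 0.6, -0.5]
gripper_width: 0.001
gripper_force: 0.0
```

```bash
python3 -c "
from h import *
go(.5419,.298,.055,98.5)"
```

```text
pos [0.5412 0.297  0.0807] yaw 98.4 F [-0.1  0.6 -0.5] J [  44.   29.  -11.   -0.  -50. -125.] t 17.0833
turn [-0.    -0.001 -0.002] shift cm [-0.08  0.09  2.57]
```

Call:
{"method": "drive_tool", "body": {
  "rows": [
    {"tx": 0, "ty": 0.1, "tz": 1, "ax": 0, "ay": 0, "az": 0, "claw": 0},
    {"tx": 0, "ty": 0, "tz": 0.6, "ax": 0, "ay": 0, "az": 0, "claw": 0},
    {"tx": 0, "ty": 0, "tz": 0.4, "ax": 0, "ay": 0, "az": 0, "claw": 0},
    {"tx": 0, "ty": 0, "tz": 0.4, "ax": 0, "ay": 0, "az": 0, "claw": 0},
    {"tx": 0, "ty": 0, "tz": 0.4, "ax": 0, "ay": 0, "az": 0, "claw": 0},
    {"tx": 0, "ty": 0, "tz": 0, "ax": 0, "ay": 0, "az": 0, "claw": 0},
    {"tx": 0, "ty": 0, "tz": 0, "ax": 0, "ay": 0, "az": 0, "claw": 0}
  ]
}}

```text
time_s: 17.67
tcp_pos: [0.5402, 0.298, 0.0551]
ee_rot: [[-0.989, -0.148, -0.001], [-0.148, 0.989, -0.001], [0.001, -0.001, -1.0]]
wrist_force: [-5.5, -0.9, 9.5]
gripper_width: 0.005
gripper_force: 5.1
```

Call:
{"method": "drive_tool", "body": {
  "rows": [
    {"tx": 0, "ty": 0, "tz": -1, "ax": 0, "ay": 0, "az": 0, "claw": 0},
    {"tx": 0, "ty": 0, "tz": -1.5, "ax": 0, "ay": 0, "az": 0, "claw": 0},
    {"tx": 0, "ty": 0, "tz": -0.3, "ax": 0, "ay": 0, "az": 0, "claw": 0},
    {"tx": 0, "ty": -2, "tz": 0, "ax": 0, "ay": 0, "az": 0, "claw": 0},
    {"tx": -0.1, "ty": -2.5, "tz": 0, "ax": 0, "ay": 0, "az": 0, "claw": 0},
    {"tx": 0, "ty": -1.7, "tz": 0, "ax": 0, "ay": 0, "az": 0, "claw": 0},
    {"tx": 0, "ty": 0, "tz": 0, "ax": 0, "ay": 0, "az": 0, "claw": 0},
    {"tx": 0, "ty": 0, "tz": 0, "ax": 0, "ay": 0, "az": 0, "claw": 0}
  ]
}}

```text
time_s: 18.33
tcp_pos: [0.5514, 0.2365, 0.0813]
ee_rot: [[-0.989, -0.146, 0.0], [-0.146, 0.989, 0.0], [-0.0, 0.0, -1.0]]
wrist_force: [1.1, 0.2, -0.2]
gripper_width: 0.009
gripper_force: 0.0
```

```bash
python3 -c "
from h import *
go(.5512,.2369,.055,98.5)"
```

```text
pos [0.5514 0.2365 0.0813] yaw 98.38 F [ 1.1  0.2 -0.2] J [  39.   27.  -13.   -0.  -49. -120.] t 18.3333
turn [ 0.     0.    -0.002] shift cm [0.01 0.05 2.63]
```

Call:
{"method": "drive_tool", "body": {
  "rows": [
    {"tx": 0, "ty": 0, "tz": 1, "ax": 0, "ay": 0, "az": 0, "claw": 0},
    {"tx": 0, "ty": 0, "tz": 0.6, "ax": 0, "ay": 0, "az": 0, "claw": 0},
    {"tx": 0, "ty": 0, "tz": 0.4, "ax": 0, "ay": 0, "az": 0, "claw": 0},
    {"tx": 0, "ty": 0, "tz": 0.4, "ax": 0, "ay": 0, "az": 0, "claw": 0},
    {"tx": 0, "ty": 0, "tz": 0.4, "ax": 0, "ay": 0, "az": 0, "claw": 0},
    {"tx": 0, "ty": 0, "tz": 0, "ax": 0, "ay": 0, "az": 0, "claw": 0},
    {"tx": 0, "ty": 0, "tz": 0, "ax": 0, "ay": 0, "az": 0, "claw": 0}
  ]
}}

```text
time_s: 18.92
tcp_pos: [0.5507, 0.2376, 0.0551]
ee_rot: [[-0.989, -0.149, -0.0], [-0.149, 0.989, -0.0], [0.0, -0.0, -1.0]]
wrist_force: [-5.3, -0.1, 11.9]
gripper_width: 0.005
gripper_force: 5.5
```

Call:
{"method": "drive_tool", "body": {
  "rows": [
    {"tx": 0, "ty": 0, "tz": -1, "ax": 0, "ay": 0, "az": 0, "claw": 0},
    {"tx": 0, "ty": 0, "tz": -2, "ax": 0, "ay": 0, "az": 0, "claw": 0},
    {"tx": 0, "ty": 0, "tz": -3, "ax": 0, "ay": 0, "az": 0, "claw": 0},
    {"tx": 0, "ty": 0, "tz": -4, "ax": 0, "ay": 0, "az": 0, "claw": 0},
    {"tx": 0, "ty": 0, "tz": -3, "ax": 0, "ay": 0, "az": 0, "claw": 0},
    {"tx": 0, "ty": 0, "tz": 0, "ax": 0, "ay": 0, "az": 0, "claw": 0},
    {"tx": 0, "ty": 0, "tz": 0, "ax": 0, "ay": 0, "az": 0, "claw": 0},
    {"tx": 0, "ty": 0, "tz": 0, "ax": 0, "ay": 0, "az": 0, "claw": 0}
  ]
}}

```text
time_s: 19.58
tcp_pos: [0.5506, 0.237, 0.1828]
ee_rot: [[-0.989, -0.147, -0.001], [-0.147, 0.989, -0.0], [0.001, 0.0, -1.0]]
wrist_force: [-1.1, -0.4, -0.7]
gripper_width: 0.004
gripper_force: 0.0
```

```bash
python3 - <<'E'
from h import *
im,X=cloud("wrist")
for x,y in((.4808,.2884),(.4903,.2272),(.5419,.298),(.5512,.2369)): print(np.nanmedian(X[...,2][np.hypot(X[...,0]-x,X[...,1]-y)<.005]))
print(finish_job())
E
```

```text
0.06208099823461191
0.062106206077288506
0.062146112666851105
0.23194615485657008
the job is handed in; nothing more can be done
None
```

The job is handed in at about 20 s: the block stands flat on the mat, both cam arms are down, and cross, bar and round were each pressed fully down (z 55 mm); cross, bar and square then read up at 62 mm, but the round key's reading was spoiled (232 mm, likely the gripper in view), so its release is unconfirmed, and no verdict came back.

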